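# Tip a carving blank into its cradle and push it home

### The job

Push the wooden blank that stands on end on the carving cradle so that it tips over and lies flat between the two guide rails, pencilled face up. Then push it along the rails until its end butts against the end stop. Only push it with the fingers: never pick it up, and leave the paint tube, the blue puppet limb and the sanding block where they are; take the hand clear at the end.

Things in the scene. Friction and masses are not known exactly. Their poses are not given: they have to be found in the camera images.
- cradle: Carving cradle fixed to the table: plywood board 300 (x) x 110 (y) x 12 mm. Origin at the centre of its underside, on the table; z up, x along the rails from the open end to the end stop. Two dark wooden guide rails from x = -45 to +106 mm, 58 mm apart inside, rise 15 mm above the board. From x = -150 to -45 mm the board is bare; the blank stands there.
- stop_face (a point): Point on the end stop's face that looks to the blank: x = 105, y = 0 mm in the cradle's frame, 32 mm above the table. The dark wooden stop stands across the end of the rails and rises 34 mm above the board.
- blank: Loose lime-wood block, 45 (x) x 120 (y) x 40 mm (z), 0.14 to 0.28 kg. Origin at the centre of the 45 x 120 face opposite the pencilled one; z points out through the pencilled face. At the start it stands 120 mm tall on the board, y up, z to the cradle's -x, origin -85 to -55 mm along the cradle's x. Home, the origin is at x = 45 mm there and its y lies along the cradle's x.
- blank_mid (a point): Centre of the blank: 72 mm above the table when it stands, 32 mm when it lies flat on the board. Pushed high on the pencilled face towards the stop, the blank turns about its lower front edge, falls by itself after about 20 degrees, and then lies 35 to 75 mm short of the stop.
- paint_tube: Bystander: yellow paint tube standing on its cap, 39 x 46 x 152 mm tall, origin at the bottom centre, z up; about 150 mm to the cradle's -y side.
- blue_limb: Bystander: blue puppet limb lying flat, 44 x 126 x 32 mm, long axis its y, origin at the centre of its underside; about 120 mm to the cradle's +y side.
- sander: Bystander: cork sanding block lying flat, 62 x 112 x 36 mm, long axis its y, origin at the centre of its underside; about 125 mm to the cradle's -y side, near the open end.
Mind the look-alikes: they are no part of the job. Leave any purple or turquoise look-alike of the blank alone.

How it is judged:
By the outcome, as a careful person would: the job done as asked, in the order asked, and still so for the second after the job is handed in, with the robot touching nothing.
It also fails if it takes over 43 s, if anything falls off the work surface, if the arm or the gripper's body presses on something with over 40 N, if the wrist force passes 120 N, or if a joint passes its speed limit or range.

### The arm

A 7-joint arm with a two-finger parallel gripper is mounted at the origin on a cart in front of the work surface, level with it; the furniture and walls round the work are solid. World frame = base frame: x ahead of the robot, y to its left, z up, the work surface at z = 0. Lengths are in m, angles in rad, forces in N, time in s.
With the tool pointing down it reaches from about 0.4 to 0.85 m from the base axis. Payload 10.4 kg.
Tool frame: the origin (TCP) lies midway between the tips of the shut fingers; the grasp point (between the pads) lies 19 mm behind it; z points along the fingers, y is the line along which they close (so a half turn about z gives the same grasp; the last joint's range is limited). The gripper opens to 87 mm and grips with 3 to 60 N. Pads are 19 mm wide; open, the fingers measure 117 mm over their backs; the gripper's body (75 mm by 190 mm) begins 51 mm behind the grasp point.
Start: joints at [1.103, 0.332, -0.065, 1.46, 0.022, 1.35, -0.088], TCP at [0.269, -0.564, 0.223] pointing down, gripper open.
Joint ranges: [-2.6, 2.6], [-0.5, 2.12], [-1.47, 1.34], [0.16, 2.42], [-1.27, 4.41], [0.06, 2.06], [-2.6, 2.6]. Speed limits (rad/s): [2.22, 2.22, 2.79, 2.79, 3.14, 3.14, 3.14].

### API

Orientations are given as a unit quaternion [x, y, z, w].
In Python, from bench import r gives the robot as it stands.
- The arm moves only by the tool arm_command, never from a script. Its arguments are lists of equal length, an entry for each row: "xyz": the shift along the world's x, y, z in m, a list of three; "rot": the turn, a rotation vector about the world's x, y, z in rad, a list of three. In form: {"xyz": [[tx, ty, tz], ...], "rot": [[ax, ay, az], ...]}. A call has 1 to 20 rows; each row is the pose to reach, as a shift and turn from the pose commanded when the call began; what a row does not reach only later rows make up. A row lasts 1/12 s, in which the tool goes at most 41.7 mm and 7.16 degrees, less where a joint would pass 70% of its speed; a pose out of reach is approached as far as the arm can. A call with a gripper value outside its range is refused whole. "grip" is the opening, from 0 (shut) to 1 (fully open), set as the call begins (left out, the last holds). The fingers move at their own pace and stop on an object; "squeeze" is the grip in N (left out, the last holds). Time passes only in rows, so rows that repeat a pose let the fingers close. It gives the time, the measured TCP pose, the force, the opening and the grip force at its end, in the units of the state.
- r.read_state(): the state, without advancing time (a new reading comes with each control period).
- r.camera(name): name is "scene" or "top" or "wrist"; returns the picture (480x640x3 uint8, red, green, blue); there is no depth.
- r.camera_model(name): a dict with "fx", "fy", "cx", "cy" (pixels), "T" (4x4, takes a point from camera to world coordinates). Camera axes: x right, y up, looking along -z (the intrinsics and any distortion apply to the point x, -y, -z); pixel columns grow to the right and rows downward; lengths in m; the calibration is good to about 2 mm. The wrist camera is an equidistant fisheye: a pixel r from the principal point sees the ray r / f radians off the axis. A picture is of the moment at which its call begins: read the wrist's pose just before it. camera_model takes no time and is no camera call; for the wrist camera it gives the pose at the moment of the call.
- r.close_job(): hands the job in; it is judged then, once.
Trained networks look in the newest picture that a camera, given by its name, has taken for a name from the list of things; names that differ only in an ending like _2 or _b are one class to them, and where a whole thing is asked for, a point or a joint stands for the part that bears it (a point fixed in the world has none). Each returns a list of dicts, best first, with "conf" (0 to 1); they miss things now and then, are a little off and sometimes report something else, mostly with a low value. They report only what shows in the picture. A call takes as long as a camera call. They do not tell look-alikes from the thing itself.
- r.look_for(label, camera): "at" ([x, y, z] in m, in the coordinates of the camera as it stood for that picture, good to about 4 mm: the middle of the surface that is visible of it).
- r.spot_point(label, camera): "at" ([x, y, z] in m, in the coordinates of the camera as it stood for that picture, good to about 4 mm: a listed point, or the origin of a listed thing).
The state is a dict: "time": time; "joint_positions": joint angles; "joint_vel": joint speeds; "joint_torque": joint torques, N m; "ee_pos": TCP position; "eef_rot": TCP orientation; "ft_force": force on the tool from outside, world axes, zero at the start; "torque": the same for the moment, N m; "width": finger opening in m; "grip_force": force on a finger pad.
Only numpy, scipy, OpenCV 4.12 (cv2) and the standard library are available. Lean on these libraries where they do the work, as an engineer would, in place of code of your own. Each camera call takes 0.05 s, during which the arm holds its last target. There are 200 camera calls.

## Working session

There is one attempt and no reset: what is moved stays moved. The work goes in short steps, Python scripts to look and compute and a tool call to move; the robot and the scene stay as the last step left them, time stands still between calls to the robot, and variables do not carry over. Pictures are saved under pics/ and viewed, at most 10 in all, crops included, and the job is handed in when it is done.

Besides the shell and the picture viewer there is one more tool, called after "Emit:" by a JSON object that holds its "api" and its "payload", one argument or row to a line. arm_command: Moves the arm, as the interface text tells. Its arguments: {"type":"object","properties":{"xyz":{"type":"array"},"rot":{"type":"array"},"grip":{"type":"number"},"squeeze":{"type":"number"}},"required":["xyz","rot"]}

```bash
mkdir -p pics
cat > h.py <<'E'
from bench import r
import numpy as np, cv2
def W(p,cam):
    T=np.array(r.camera_model(cam)["T"]); return T[:3,:3]@np.array(p)+T[:3,3]
def px(p,cam):
    m=r.camera_model(cam);T=np.linalg.inv(np.array(m["T"]));q=T[:3,:3]@np.array(p)+T[:3,3]
    return (round(m["cx"]+m["fx"]*q[0]/-q[2]),round(m["cy"]+m["fy"]*-q[1]/-q[2]))
def snap(cam,name):
    im=r.camera(cam); cv2.imwrite(f"pics/{name}.png",cv2.cvtColor(im,cv2.COLOR_RGB2BGR)); return im
E
python3 - <<'E'
from h import *
for c in("scene","top"):
    snap(c,c+"0")
    for l in("blank","cradle","paint_tube","blue_limb","sander","stop_face","blank_mid"):
        for d in r.spot_point(l,c)[:3]:
            w=W(d["at"],c); print(c,l,round(d["conf"],2),w.round(3),px(w,c))
print(r.read_state())
E
```

```text
scene blank 0.84 [ 0.601 -0.155  0.071] (350, 274)
scene blank 0.63 [ 0.807 -0.163  0.061] (429, 232)
scene paint_tube 0.6 [ 0.582  0.027 -0.003] (288, 250)
scene sander 0.8 [ 0.669 -0.06   0.001] (344, 254)
scene blank_mid 0.97 [ 0.789 -0.175  0.055] (426, 242)
scene blank_mid 0.77 [ 0.614 -0.173  0.075] (361, 275)
top blank 0.91 [ 0.602 -0.16   0.071] (373, 247)
top blank 0.66 [ 0.645 -0.304  0.061] (439, 230)
top blank 0.59 [ 0.812 -0.167  0.059] (377, 154)
top cradle 0.73 [ 0.548 -0.125 -0.003] (355, 275)
top paint_tube 0.61 [ 0.581  0.025 -0.004] (289, 259)
top paint_tube 0.49 [ 0.546 -0.128 -0.001] (356, 275)
top paint_tube 0.24 [ 0.675 -0.058 -0.004] (326, 219)
top blue_limb 0.88 [ 0.454 -0.223 -0.002] (398, 318)
top sander 0.67 [ 0.676 -0.056 -0.005] (326, 218)
top stop_face 0.61 [ 0.451 -0.082  0.029] (335, 318)
top blank_mid 0.98 [ 0.623 -0.17   0.071] (378, 238)
top blank_mid 0.81 [ 0.62  -0.31   0.058] (442, 242)
top blank_mid 0.64 [ 0.791 -0.177  0.055] (381, 164)
{'time': 0.8, 'joint_positions': array([ 1.1034171 ,  0.33218872, -0.06469289,  1.46010185,  0.0215857 ,
        1.34991024, -0.08849984]), 'joint_vel': array([-1.46140610e-05, -1.91755355e-04, -1.00638195e-03, -3.43130656e-04,
       -1.44045194e-03,  3.16504514e-03,  9.52225191e-04]), 'joint_torque': array([-4.09807508e-04, -6.23003912e+01,  2.44124484e-02, -3.90111995e+01,
       -6.10544113e-02,  3.15008056e-02,  2.82566180e-05]), 'ee_pos': array([ 0.26893588, -0.5641987 ,  0.22258167]), 'eef_rot': array([9.75373886e-01, 2.20557886e-01, 2.39612330e-05, 3.78761207e-05]), 'ft_force': array([ 0.7223984 ,  0.30072631, -0.63142349]), 'torque': array([ 0.02132266,  0.03664197, -0.02276328]), 'grip_force': 0.0, 'width': 0.08712961881705378}
```

```bash
python3 -c "
import cv2,numpy as np
a=cv2.imread('pics/scene0.png');b=cv2.imread('pics/top0.png');print(a.shape)"
```

```text
(480, 640, 3)
```

View pics/scene0.png

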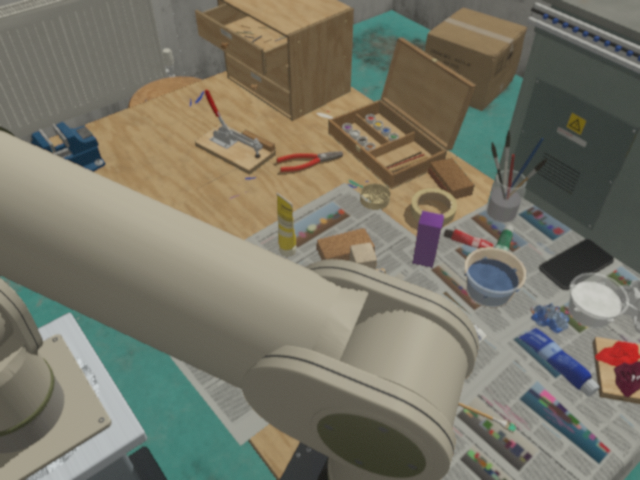

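View pics/top0.png

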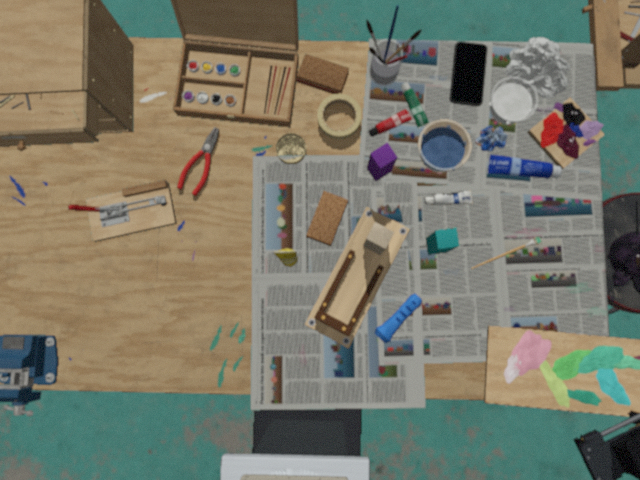

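Scene view: the arm hides the cradle; the purple look-alike is at (428,240). In the top view the cradle runs from about (390,215) at the open end to (330,335) at the stop. Blank candidates in the top view are the lime-wood block on the cradle at (378,238), purple at (381,162) and turquoise at (442,240). I choose the wooden one on the cradle and check it in a close crop.

Run:
```python
from h import *
im=cv2.imread('pics/top0.png')[190:360,270:470]
cv2.imwrite('pics/crop0.png',cv2.resize(im,None,fx=3.5,fy=3.5,interpolation=cv2.INTER_CUBIC))
m=r.camera_model("top");print(m)
```

```text
{'fx': 539.4778163484787, 'fy': 539.4778163484787, 'cx': 327.3708324228286, 'cy': 232.81257963684024, 'T': array([[ 0.02078861,  0.98882026, -0.14765611,  0.4605366 ],
       [-0.99977662,  0.01999711, -0.00684301, -0.0693751 ],
       [-0.00381381,  0.14776538,  0.98901509,  1.21797627],
       [ 0.        ,  0.        ,  0.        ,  1.        ]])}
```

View pics/crop0.png

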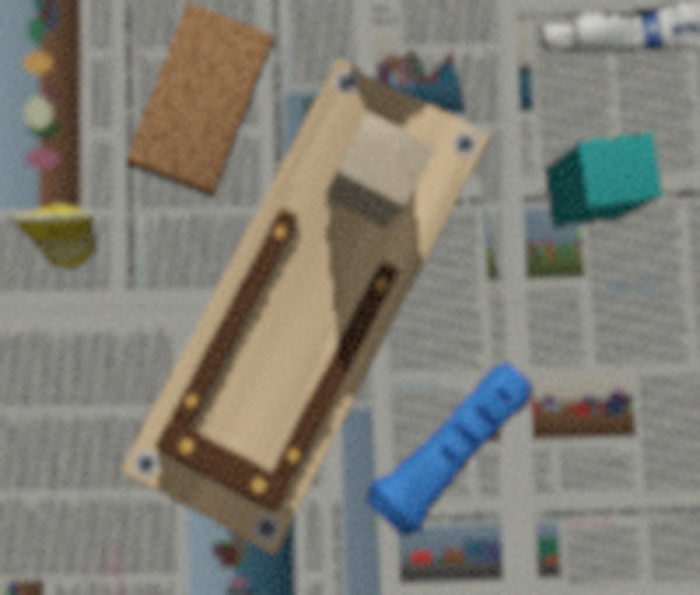

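The crop shows the wooden blank standing at the open end (top face around crop (383,160)), with the rails leading down-left to the stop at crop (225,470). Turquoise is separate at crop (610,175). Next I work out the cradle frame from the board corners and the blank's top corners.

```bash
cat >> h.py <<'E'
def plane(u,v,z,cam="top"):
    m=r.camera_model(cam);T=np.array(m["T"])
    d=T[:3,:3]@np.array([(u-m["cx"])/m["fx"],-(v-m["cy"])/m["fy"],-1]);return T[:3,3]+d*(z-T[2,3])/d[2]
def crop(u,v):return 270+(u+.5)/3.5-.5,190+(v+.5)/3.5-.5
E
python3 - <<'E'
from h import *
C=np.array([plane(*crop(*p),.012) for p in[(340,60),(490,137),(278,553),(123,470)]])
print(C.round(4)); o=C.mean(0)
ax=(C[2]+C[3]-C[0]-C[1])[:2]; print(np.linalg.norm(ax)/2); ax/=np.linalg.norm(ax)
ay=np.array([-ax[1],ax[0]])
print("o",o,"yaw",np.degrees(np.arctan2(ax[1],ax[0])),ax,"width",np.linalg.norm(C[1]-C[0]),np.linalg.norm(C[3]-C[2]))
B=np.array([plane(*crop(*p),.132) for p in[(373,115),(432,148),(410,207),(335,178)]])
f=lambda w:(((np.array(w)-o)[:2]@ax).round(4),((np.array(w)-o)[:2]@ay).round(4))
for b in B: print(f(b))
print(f(B.mean(0)),B.mean(0))
for n,w in dict(mid=(.623,-.17),org=(.602,-.16),stop=(.451,-.082),turq=(.62,-.31),purp=(.79,-.177),sander=(.676,-.056),tube=(.582,.025),limb=(.454,-.223)).items(): print(n,f(w+(0,)))
for x in(-170,-150,-120): print(x,(o[:2]+ax*x/1000).round(3))
e=r.read_state()
from scipy.spatial.transform import Rotation as R
print(R.from_quat(e["eef_rot"]).as_matrix().round(3))
E
```

```text
[[ 0.7023 -0.1495  0.012 ]
 [ 0.6536 -0.2469  0.012 ]
 [ 0.3873 -0.1138  0.012 ]
 [ 0.4365 -0.0155  0.012 ]]
0.2976530363138531
o [ 0.54490276 -0.13140982  0.012     ] yaw 153.34823825167825 [-0.89374936  0.4485667 ] width 0.10889220784798005 0.1099847597155548
(np.float64(-0.1036), np.float64(-0.0188))
(np.float64(-0.1023), np.float64(0.0204))
(np.float64(-0.0655), np.float64(0.0247))
(np.float64(-0.0603), np.float64(-0.0214))
(np.float64(-0.0829), np.float64(0.0012)) [ 0.61849757 -0.16968165  0.132     ]
mid (np.float64(-0.0871), np.float64(-0.0005))
org (np.float64(-0.0639), np.float64(-0.0001))
stop (np.float64(0.1061), np.float64(-0.002))
turq (np.float64(-0.1472), np.float64(0.1259))
purp (np.float64(-0.2395), np.float64(-0.0692))
sander (np.float64(-0.0833), np.float64(-0.1262))
tube (np.float64(0.037), np.float64(-0.1564))
limb (np.float64(0.0402), np.float64(0.1226))
-170 [ 0.697 -0.208]
-150 [ 0.679 -0.199]
-120 [ 0.652 -0.185]
[[ 0.903  0.43   0.   ]
 [ 0.43  -0.903 -0.   ]
 [ 0.     0.    -1.   ]]
```

Cradle frame: origin (0.545,-0.131), x axis (-0.894,0.449). The blank's centre is at cradle x of about -85 mm, so its pencilled face is at -104. I'll shut the fingers, line the closing axis up with the cradle axis, and go high to a point behind the blank.

Emit:
{"api": "arm_command", "payload": {
  "xyz": [
    [0,0,0.04],
    [0,0,0.08],
    [0.025,0.023,0.08],
    [0.05,0.046,0.08],
    [0.076,0.069,0.08],
    [0.101,0.092,0.08],
    [0.127,0.115,0.08],
    [0.152,0.138,0.08],
    [0.178,0.161,0.08],
    [0.203,0.184,0.08],
    [0.228,0.207,0.08],
    [0.254,0.23,0.08],
    [0.279,0.253,0.08],
    [0.305,0.276,0.08],
    [0.33,0.299,0.08],
    [0.356,0.322,0.08],
    [0.381,0.345,0.08],
    [0.406,0.368,0.08],
    [0.406,0.368,0.08],
    [0.406,0.368,0.08]
  ],
  "rot": [
    [0,0,0],
    [0,0,0],
    [0,0,0.05],
    [0,0,0.1],
    [0,0,0.15],
    [0,0,0.2],
    [0,0,0.25],
    [0,0,0.3],
    [0,0,0.35],
    [0,0,0.4],
    [0,0,0.45],
    [0,0,0.5],
    [0,0,0.55],
    [0,0,0.6],
    [0,0,0.66],
    [0,0,0.66],
    [0,0,0.66],
    [0,0,0.66],
    [0,0,0.66],
    [0,0,0.66]
  ],
  "grip": 0,
  "squeeze": 10
}}

```text
time: 2.47
ee_pos: [0.6761, -0.1935, 0.3016]
eef_rot: [0.85, 0.526, 0.0, -0.001]
ft_force: [-0.5, -0.6, 0.0]
width: 0.0004
grip_force: 0.0
```

Emit:
{"api": "arm_command", "payload": {
  "xyz": [
    [0,0,-0.03],
    [0,0,-0.06],
    [0,0,-0.09],
    [0,0,-0.12],
    [0,0,-0.15],
    [0,0,-0.175],
    [0,0,-0.19],
    [0,0,-0.197],
    [0,0,-0.197],
    [0,0,-0.197]
  ],
  "rot": [
    [0,0,0],
    [0,0,0],
    [0,0,0],
    [0,0,0],
    [0,0,0],
    [0,0,0],
    [0,0,0],
    [0,0,0],
    [0,0,0],
    [0,0,0]
  ]
}}

```text
time: 3.3
ee_pos: [0.675, -0.1971, 0.1066]
eef_rot: [0.852, 0.524, 0.0, 0.0]
ft_force: [-0.2, -0.8, 0.6]
width: 0.0004
grip_force: 0.0
```

```bash
cat >> h.py <<'E'
O=np.array([.5449,-.1314]);AX=np.array([-.8937,.4486]);AY=np.array([-.4486,-.8937])
def f(w): d=np.array(w)[:2]-O; return (round(float(d@AX),4),round(float(d@AY),4),round(float(w[2]),4))
def two(name):
    a=cv2.resize(cv2.imread(f'pics/{name}t.png')[180:370,260:480],None,fx=1.8,fy=1.8*480/342)
    b=cv2.imread(f'pics/{name}s.png')[120:440,250:570]
    a=cv2.resize(cv2.imread(f'pics/{name}t.png')[170:370,260:460],(400,400),interpolation=cv2.INTER_CUBIC);b=cv2.resize(b,(400,400))
    cv2.imwrite(f'pics/{name}.png',np.hstack([a,b]))
E
python3 - <<'E'
from h import *
snap("top","pret");snap("scene","pres");two("pre");s=r.read_state();print(s["time"],f(s["ee_pos"]),s["ft_force"])
E
```

```text
3.4 (-0.1462, -0.0003, 0.1075) [0.02786717 0.4358587  0.27921488]
```

View pics/pre.png

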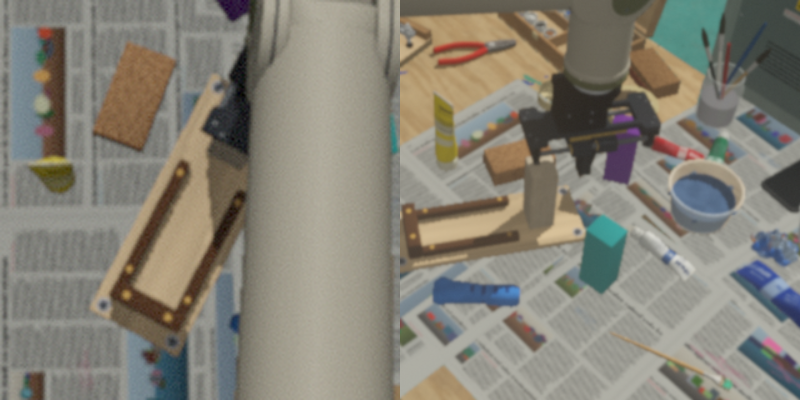

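The left (top) view is mostly hidden by the arm. In the right (scene) view the blank stands at (540,190) with the shut fingers behind it at about (585,165). A dark part above the blank at (540,150) needs a closer look.

Run:
```python
from h import *
im=cv2.imread('pics/pres.png')[170:310,330:480]
cv2.imwrite('pics/c2.png',cv2.resize(im,None,fx=4,fy=4,interpolation=cv2.INTER_CUBIC))
s=r.read_state();t=s["ee_pos"];print(px(t,"scene"),px(t+[0,0,.07],"scene"))
a=np.array([*AX,0])
for k in(-.0975,.0975):print(px(t+a*k+[0,0,.07],"scene"))
```

```text
(395, 256) (399, 230)
(450, 222)
(346, 238)
```

View pics/c2.png

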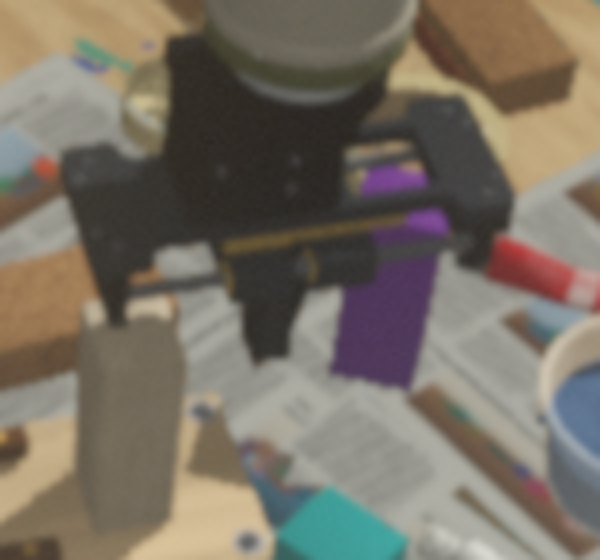

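The body's end bracket sits above and clear of the blank's top (body bottom at z of about 0.177 against 0.132), and the shut fingers are behind the pencilled face. I push slowly and high, by about 65 mm along the cradle axis.

Emit:
{"api": "arm_command", "payload": {
  "xyz": [
    [-0.009,0.0045,0],
    [-0.018,0.009,0],
    [-0.0223,0.0112,0],
    [-0.0246,0.0123,0],
    [-0.0268,0.0135,0],
    [-0.029,0.0146,0],
    [-0.0313,0.0157,0],
    [-0.0335,0.0168,0],
    [-0.0357,0.0179,0],
    [-0.038,0.0191,0],
    [-0.0402,0.0202,0],
    [-0.0425,0.0213,0],
    [-0.0447,0.0224,0],
    [-0.0469,0.0236,0],
    [-0.0491,0.0247,0],
    [-0.0514,0.0258,0],
    [-0.0536,0.0269,0],
    [-0.0559,0.028,0],
    [-0.058,0.0292,0],
    [-0.058,0.0292,0]
  ],
  "rot": [
    [0,0,0],
    [0,0,0],
    [0,0,0],
    [0,0,0],
    [0,0,0],
    [0,0,0],
    [0,0,0],
    [0,0,0],
    [0,0,0],
    [0,0,0],
    [0,0,0],
    [0,0,0],
    [0,0,0],
    [0,0,0],
    [0,0,0],
    [0,0,0],
    [0,0,0],
    [0,0,0],
    [0,0,0],
    [0,0,0]
  ]
}}

```text
time: 5.07
ee_pos: [0.6166, -0.1667, 0.1056]
eef_rot: [0.851, 0.525, -0.0, -0.0]
ft_force: [-0.8, 0.2, -0.1]
width: 0.0004
grip_force: 0.0
```

Run:
```python
from h import *
snap("top","p1t");snap("scene","p1s");two("p1");s=r.read_state();print(s["time"],f(s["ee_pos"]),s["ft_force"])
for c in("top","scene"):
  for d in r.spot_point("blank_mid",c): w=W(d["at"],c);print(c,d["conf"],f(w))
```

```text
5.1667 (-0.0803, -0.0005, 0.1056) [ 0.03300117 -1.15401347 -0.34582142]
top 0.94 (-0.1484, 0.1267, 0.0551)
top 0.62 (-0.2427, -0.068, 0.0624)
scene 0.96 (-0.1435, 0.127, 0.0575)
scene 0.82 (-0.2371, -0.069, 0.057)
scene 0.81 (-0.053, 0.0029, 0.0742)
```

View pics/p1.png

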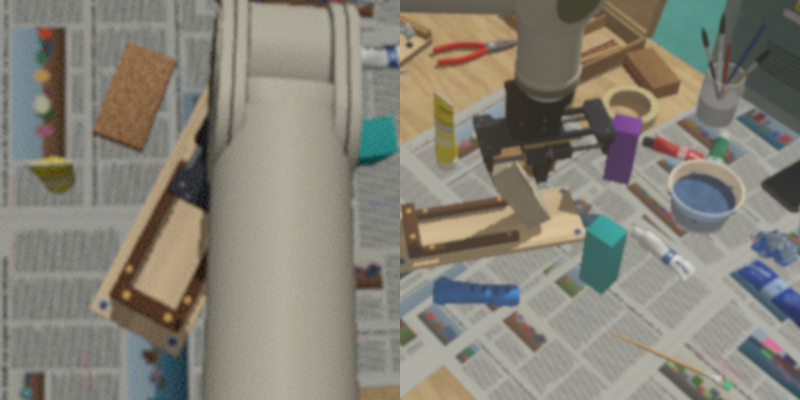

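The scene view shows the blank leaning about 20–25° at (520,195), just at the tipping point. I push a little further.

Emit:
{"api": "arm_command", "payload": {
  "xyz": [
    [-0.0022,0.0011,0],
    [-0.0045,0.0022,0],
    [-0.0067,0.0034,0],
    [-0.009,0.0045,0],
    [-0.009,0.0045,0],
    [-0.009,0.0045,0],
    [-0.009,0.0045,0],
    [-0.009,0.0045,0],
    [-0.009,0.0045,0],
    [-0.009,0.0045,0],
    [-0.009,0.0045,0]
  ],
  "rot": [
    [0,0,0],
    [0,0,0],
    [0,0,0],
    [0,0,0],
    [0,0,0],
    [0,0,0],
    [0,0,0],
    [0,0,0],
    [0,0,0],
    [0,0,0],
    [0,0,0]
  ]
}}

```text
time: 6.18
ee_pos: [0.608, -0.1625, 0.1055]
eef_rot: [0.851, 0.525, 0.0, 0.0]
ft_force: [-0.4, 0.2, -0.7]
width: 0.0004
grip_force: 0.0
```

Run:
```python
from h import *
snap("top","p2t");snap("scene","p2s");two("p2");s=r.read_state();print(s["time"],f(s["ee_pos"]),s["ft_force"])
for c in("top","scene"):
  for d in r.spot_point("blank_mid",c): w=W(d["at"],c);print(c,d["conf"],f(w))
```

```text
6.2833 (-0.0703, -0.0005, 0.1055) [ 0.23686658 -0.11414268 -0.55936264]
top 0.77 (-0.0034, 0.0014, 0.0312)
top 0.72 (-0.1474, 0.1246, 0.0586)
top 0.68 (-0.244, -0.0676, 0.0573)
scene 0.88 (-0.1461, 0.1239, 0.0599)
scene 0.87 (-0.001, 0.0032, 0.0304)
scene 0.73 (-0.2378, -0.0683, 0.0577)
```

View pics/p2.png

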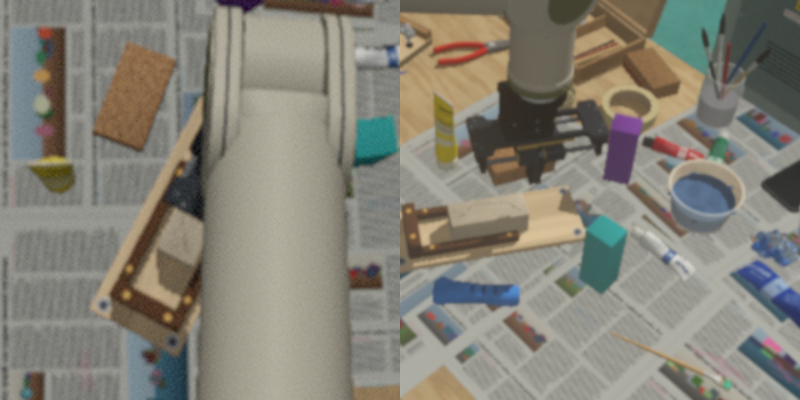

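The blank lies flat between the rails, with its centre at cradle x of about -2 mm and its rear end at about -62. I back off 20 mm and lower behind its end.

Emit:
{"api": "arm_command", "payload": {
  "xyz": [
    [0.009,-0.0045,0],
    [0.0179,-0.009,0],
    [0.0179,-0.009,-0.015],
    [0.0179,-0.009,-0.03],
    [0.0179,-0.009,-0.045],
    [0.0179,-0.009,-0.058],
    [0.0179,-0.009,-0.067],
    [0.0179,-0.009,-0.072],
    [0.0179,-0.009,-0.072],
    [0.0179,-0.009,-0.072]
  ],
  "rot": [
    [0,0,0],
    [0,0,0],
    [0,0,0],
    [0,0,0],
    [0,0,0],
    [0,0,0],
    [0,0,0],
    [0,0,0],
    [0,0,0],
    [0,0,0]
  ]
}}

```text
time: 7.22
ee_pos: [0.6261, -0.1715, 0.0339]
eef_rot: [0.851, 0.525, 0.0, 0.0]
ft_force: [0.2, 0.3, -0.4]
width: 0.0005
grip_force: 0.0
```

Emit:
{"api": "arm_command", "payload": {
  "xyz": [
    [-0.0045,0.0022,0],
    [-0.0089,0.0045,0],
    [-0.0125,0.0063,0],
    [-0.0161,0.0081,0],
    [-0.0197,0.0099,0],
    [-0.0232,0.0117,0],
    [-0.0268,0.0135,0],
    [-0.0304,0.0152,0],
    [-0.034,0.017,0],
    [-0.0375,0.0188,0],
    [-0.0411,0.0206,0],
    [-0.0447,0.0224,0],
    [-0.0465,0.0233,0],
    [-0.0483,0.0242,0],
    [-0.05,0.0251,0],
    [-0.05,0.0251,0]
  ],
  "rot": [
    [0,0,0],
    [0,0,0],
    [0,0,0],
    [0,0,0],
    [0,0,0],
    [0,0,0],
    [0,0,0],
    [0,0,0],
    [0,0,0],
    [0,0,0],
    [0,0,0],
    [0,0,0],
    [0,0,0],
    [0,0,0],
    [0,0,0],
    [0,0,0]
  ]
}}

```text
time: 8.55
ee_pos: [0.5754, -0.1462, 0.0334]
eef_rot: [0.851, 0.525, -0.0, -0.0]
ft_force: [-0.4, -0.1, 0.6]
width: 0.0003
grip_force: 0.3
```

Run:
```python
from h import *
snap("top","p3t");snap("scene","p3s");s=r.read_state();print(s["time"],f(s["ee_pos"]),s["ft_force"])
for c in("top","scene"):
  for d in r.spot_point("blank_mid",c): w=W(d["at"],c);print(c,d["conf"],f(w))
```

```text
8.65 (-0.0339, -0.0004, 0.0333) [0.28002548 0.0738353  0.22075388]
top 0.94 (-0.1484, 0.1246, 0.0559)
top 0.77 (-0.2425, -0.0702, 0.0595)
top 0.59 (0.033, -0.0009, 0.0295)
scene 0.87 (0.0356, 0.0039, 0.033)
```

Emit:
{"api": "arm_command", "payload": {
  "xyz": [
    [-0.0018,0.0009,0],
    [-0.0036,0.0018,0],
    [-0.0054,0.0027,0],
    [-0.0067,0.0034,0],
    [-0.008,0.004,0],
    [-0.0085,0.0043,0],
    [-0.0085,0.0043,0]
  ],
  "rot": [
    [0,0,0],
    [0,0,0],
    [0,0,0],
    [0,0,0],
    [0,0,0],
    [0,0,0],
    [0,0,0]
  ]
}}

```text
time: 9.33
ee_pos: [0.5671, -0.142, 0.0336]
eef_rot: [0.851, 0.525, -0.0, -0.0]
ft_force: [-1.0, 0.9, -0.6]
width: 0.0006
grip_force: 0.0
```

Emit:
{"api": "arm_command", "payload": {
  "xyz": [
    [-0.0005,0.00025,0],
    [-0.0009,0.00045,0],
    [-0.0013,0.0007,0],
    [-0.0013,0.0007,0]
  ],
  "rot": [
    [0,0,0],
    [0,0,0],
    [0,0,0],
    [0,0,0]
  ]
}}

```text
time: 9.67
ee_pos: [0.5661, -0.1414, 0.0336]
eef_rot: [0.851, 0.525, 0.0, 0.0]
ft_force: [0.2, -0.8, -0.1]
width: 0.0002
grip_force: 0.3
```

Emit:
{"api": "arm_command", "payload": {
  "xyz": [
    [-0.0004,0.0002,0],
    [-0.0009,0.00045,0],
    [-0.0013,0.0007,0],
    [-0.0013,0.0007,0]
  ],
  "rot": [
    [0,0,0],
    [0,0,0],
    [0,0,0],
    [0,0,0]
  ]
}}

```text
time: 10.0
ee_pos: [0.5647, -0.1407, 0.0336]
eef_rot: [0.851, 0.525, 0.0, 0.0]
ft_force: [0.6, -0.0, 0.3]
width: 0.0004
grip_force: 0.4
```

Emit:
{"api": "arm_command", "payload": {
  "xyz": [
    [-0.0004,0.0002,0],
    [-0.0009,0.00045,0],
    [-0.0013,0.0007,0],
    [-0.0013,0.0007,0]
  ],
  "rot": [
    [0,0,0],
    [0,0,0],
    [0,0,0],
    [0,0,0]
  ]
}}

```text
time: 10.33
ee_pos: [0.5645, -0.1405, 0.0341]
eef_rot: [0.851, 0.525, 0.001, 0.001]
ft_force: [4.4, -2.3, -1.6]
width: 0.0003
grip_force: 2.8
```

Run:
```python
from h import *
snap("top","p4t");snap("scene","p4s");two("p4");s=r.read_state();print(s["time"],f(s["ee_pos"]),s["ft_force"])
for c in("top","scene"):
  for d in r.spot_point("blank_mid",c): w=W(d["at"],c);print(c,d["conf"],f(w))
```

```text
10.4333 (-0.0216, -0.0006, 0.0341) [ 4.35368546 -2.51052127 -1.06987872]
top 0.94 (-0.1463, 0.1229, 0.0588)
top 0.66 (-0.2434, -0.0678, 0.0624)
top 0.57 (0.0447, 0.0004, 0.0303)
scene 0.88 (-0.2393, -0.0715, 0.0556)
scene 0.76 (0.0485, 0.0016, 0.0341)
scene 0.57 (-0.1431, 0.1251, 0.059)
```

View pics/p4.png

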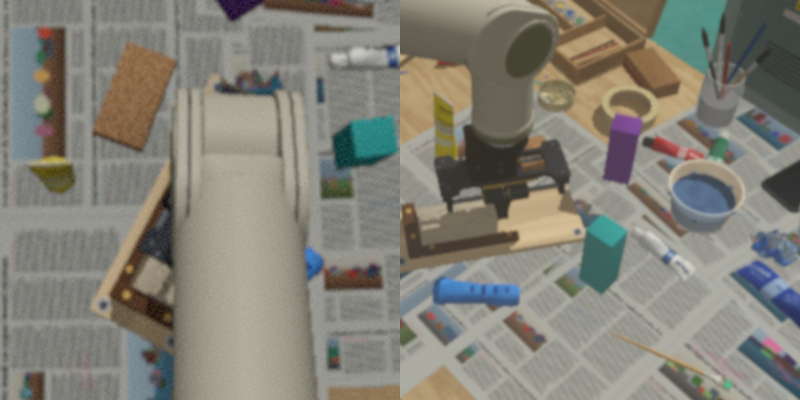

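The force rose to 5 N and the arm stalled with the blank's centre at about 45–48 mm: it is on the stop. I press slightly more to seat it, then back off and lift clear.

Emit:
{"api": "arm_command", "payload": {
  "xyz": [
    [-0.0005,0.00025,0],
    [-0.001,0.0005,0],
    [-0.001,0.0005,0],
    [-0.001,0.0005,0]
  ],
  "rot": [
    [0,0,0],
    [0,0,0],
    [0,0,0],
    [0,0,0]
  ]
}}

```text
time: 10.87
ee_pos: [0.5645, -0.1405, 0.0346]
eef_rot: [0.851, 0.525, 0.002, 0.002]
ft_force: [7.6, -4.3, -0.5]
width: 0.0007
grip_force: 4.4
```

Emit:
{"api": "arm_command", "payload": {
  "xyz": [
    [0.002,-0.001,0],
    [0.006,-0.003,0],
    [0.0134,-0.0067,0],
    [0.0223,-0.0112,0],
    [0.0268,-0.0135,0],
    [0.0268,-0.0135,0.02],
    [0.0268,-0.0135,0.05],
    [0.0268,-0.0135,0.08],
    [0.0268,-0.0135,0.11],
    [0.0268,-0.0135,0.14],
    [0.0268,-0.0135,0.17],
    [0.0268,-0.0135,0.2],
    [0.0268,-0.0135,0.23],
    [0.0268,-0.0135,0.25],
    [0.0268,-0.0135,0.26],
    [0.0268,-0.0135,0.26]
  ],
  "rot": [
    [0,0,0],
    [0,0,0],
    [0,0,0],
    [0,0,0],
    [0,0,0],
    [0,0,0],
    [0,0,0],
    [0,0,0],
    [0,0,0],
    [0,0,0],
    [0,0,0],
    [0,0,0],
    [0,0,0],
    [0,0,0],
    [0,0,0],
    [0,0,0]
  ]
}}

```text
time: 12.2
ee_pos: [0.5901, -0.153, 0.2956]
eef_rot: [0.851, 0.525, 0.001, 0.001]
ft_force: [0.8, 0.5, 0.3]
width: 0.0004
grip_force: 0.0
```

Emit:
{"api": "arm_command", "payload": {
  "xyz": [
    [-0.02,-0.03,0],
    [-0.04,-0.06,0],
    [-0.06,-0.09,0],
    [-0.08,-0.12,0],
    [-0.1,-0.15,0],
    [-0.12,-0.18,0],
    [-0.14,-0.21,0],
    [-0.16,-0.24,0],
    [-0.18,-0.27,0],
    [-0.2,-0.3,0],
    [-0.2,-0.3,0],
    [-0.2,-0.3,0]
  ],
  "rot": [
    [0,0,0],
    [0,0,0],
    [0,0,0],
    [0,0,0],
    [0,0,0],
    [0,0,0],
    [0,0,0],
    [0,0,0],
    [0,0,0],
    [0,0,0],
    [0,0,0],
    [0,0,0]
  ]
}}

```text
time: 13.2
ee_pos: [0.3869, -0.4546, 0.2911]
eef_rot: [0.852, 0.523, -0.001, -0.002]
ft_force: [1.2, 1.0, -0.0]
width: 0.0006
grip_force: 0.0
```

Run:
```python
from h import *
snap("top","p5t");snap("scene","p5s");s=r.read_state();print(s["time"],f(s["ee_pos"]),s["ft_force"])
im=cv2.imread('pics/p5t.png')[190:360,270:470]
cv2.imwrite('pics/c5.png',cv2.resize(im,None,fx=3.5,fy=3.5,interpolation=cv2.INTER_CUBIC))
for l in("blank_mid","sander","paint_tube","blue_limb"):
  for d in r.spot_point(l,"top"): w=W(d["at"],"top");print(l,d["conf"],f(w))
```

```text
13.3 (-0.0051, 0.3561, 0.292) [0.54474957 0.72331742 0.45669957]
blank_mid 0.81 (-0.243, -0.0694, 0.0634)
blank_mid 0.76 (0.0464, 0.0004, 0.027)
blank_mid 0.55 (-0.1481, 0.1242, 0.0603)
sander 0.97 (-0.0869, -0.1238, -0.0031)
paint_tube 0.89 (0.0345, -0.1546, -0.0001)
blue_limb 0.88 (0.0426, 0.1211, 0.0004)
```

View pics/c5.png

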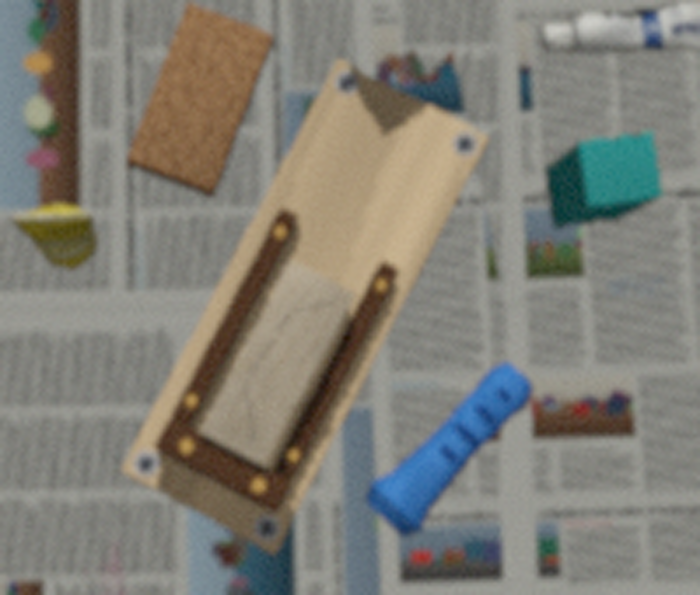

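The blank lies flat between the rails with its pencilled face up, and its end is square against the stop at crop (235,450). The bystanders haven't moved and the hand is clear, so I hand in the job.

```bash
python3 -c "
from bench import r
print(r.close_job())"
```

```text
the job is handed in; nothing more can be done
None
```

Job handed in at about 13 s of robot time: the blank was tipped flat between the rails, pencilled face up, and pushed against the end stop, with the paint tube, limb, sanding block and look-alikes untouched and the hand clear.

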